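# Contact thermometer on the marked battery terminal

### The arm

A 7-joint arm with a two-finger parallel gripper is mounted at the origin on the work surface. World frame = base frame: x ahead of the robot, y to its left, z up, the work surface at z = 0. Lengths are in m, angles in rad, forces in N, time in s.
With the tool pointing down it reaches from about 0.425 to 0.8 m from the base axis. Payload 8.3 kg.
Tool frame: the origin (TCP) lies at the very end of the fingers, on their centre line; the grasp point (between the pads) lies 19 mm behind it; z points along the fingers, y is the line along which they close (so a half turn about z gives the same grasp; the last joint's range is limited). The gripper opens to 85 mm and grips with 20 to 120 N. Pads are 22 mm wide; open, the fingers measure 114 mm over their backs; the gripper's body (76 mm by 85 mm) begins 54 mm behind the grasp point. The pads swing forward as they close: fully open they stand 13 mm farther back than shut.
Start: joints at [1.138, 0.383, 0.016, 1.37, -0.006, 1.388, -0.046], TCP at [0.226, -0.583, 0.231] pointing down, gripper open.
Joint ranges: [-2.95, 2.95], [-0.25, 2.06], [-1.52, 1.56], [0.18, 2.33], [-1.44, 4.58], [0.02, 2.06], [-3.01, 3.01]. Speed limits (rad/s): [2.39, 2.39, 3.01, 3.01, 3.14, 3.14, 3.14].

### API

Orientations are given as a rotation vector (axis times angle).
In Python, from workcell import get_obs, snapshot, calibration, arm gives the robot as it stands. The module is installed in compiled form; this text tells all that it offers.
- The arm moves only by the tool move_arm, never from a script. Its argument "deltas" is one flat list of numbers, 5 for each row, row after row: the gripper command: -1 is shut, 1 is fully open, values between are in proportion, then the shift along the tool's x, y, z as a fraction of full scale, then the turn about the tool's z as a fraction of full scale. A call has 1 to 10 rows; each row shifts and turns the commanded pose from where the row before left it, along the tool's axes as they then stand; what a row does not reach is not made up. Full scale, the value 1, is 0.15 m for a shift and 30 degrees for a turn. A row lasts 1/12 s, in which the tool goes at most 41.7 mm and 7.16 degrees, less where a joint would pass 70% of its speed; a pose out of reach is approached as far as the arm can. A call with a number of a shift or a turn outside -1 to 1 is refused whole. A call with a gripper value outside its range is refused whole. The fingers move at their own pace and stop on an object; "squeeze" is the grip in N (left out, the last holds). Time passes only in rows, so rows that do not move let the fingers close. It gives the time, the measured TCP pose, the force, the opening and the grip force at its end, in the units of the state.
- get_obs(): the state, without advancing time (a new reading comes with each control period).
- snapshot(name): name is "side" or "top" or "wrist"; returns (picture, depth): 420x560x3 uint8, blue, green, red; 420x560 float32, m along the optical axis (not along the pixel's ray), 0 where there is no reading.
- calibration(name): a dict with "camera_matrix" (3x3 intrinsics, pixels), "position" and "rotation" of the camera in the world; the wrist camera has in their place "hand_eye" (4x4, takes a point from camera to tool coordinates, whose origin is the TCP and whose axes are the flange's). Camera axes: x right, y up, looking along -z (the intrinsics and any distortion apply to the point x, -y, -z); pixel columns grow to the right and rows downward; lengths in m; the calibration is good to about 2 mm. A picture is of the moment at which its call begins: read the wrist's pose just before it. calibration takes no time and is no camera call.
- arm.job_done(): hands the job in; it is judged then, once.
The state is a dict: "time": time; "q": joint angles; "dq": joint speeds; "joint_efforts": joint torques, N m; "tool_pos": TCP position; "tcp_rot": TCP orientation; "wrist_force": force on the tool from outside, world axes, zero at the start; "ft_torque": the same for the moment, N m; "grip_width": finger opening in m; "finger_force": force on a finger pad.
Only numpy, scipy, OpenCV 4.12 (cv2) and the standard library are available. Lean on these libraries where they do the work, as an engineer would, in place of code of your own. Each camera call takes 0.05 s, during which the arm holds its last target. There are 200 camera calls.

### The job

Pull the black cover with the white disc off its battery terminal and put it in the red parts tray. Then take the orange contact thermometer from its holster and hold it upright, its sprung copper foot on the middle of the bolt head you have just bared, pushed down lightly so that the foot is about half way in; finish still holding it there. Leave the other covers on and everything else on the bench where it is.

Things in the scene. Friction and masses are not known exactly. Their poses are not given: they have to be found in the camera images.
- marked_cover: cover to remove: loose black rubber cap, 36 mm across, 31 mm high, hollow, 30 g; the only one with a white disc on top. Origin: centre of its open underside, z up. Sits upright and unclipped on a disc 76 mm above the bench, centred within 1 mm over one of terminal0-3 (which one varies). Nearest other covers are 65 mm away, centre to centre, across the battery and 68 mm along it
- cover1: plain black cover, like marked_cover but without the white disc, loose over another terminal; to be left alone
- cover2: as cover1
- cover3: as cover1
- terminal0 (a point): centre of the flat top of a steel hex bolt head, 19 mm across, facing straight up, 94 mm above the bench; hidden under one of the four loose covers, 13 mm below that cover's top
- terminal1 (a point): as terminal0, another cell
- terminal2 (a point): as terminal0, another cell
- terminal3 (a point): as terminal0, another cell
- battery: forklift battery 284 x 624 mm, fixed, let into the bench so that only its top stands out: blue vent plugs (tops at 83 mm), steel tray rim at 84 mm, fixed black covers like the loose ones (tops at 107 mm), yellow frame 330 x 700 mm, 60 mm high. Origin: its centre at bench height; x across it (short side), y along it
- parts_tray: red open tray, fixed, outside 120 (its x) x 160 (its y) x 35 mm high, walls and floor 4 mm. Origin at the centre of its underside, on the bench
- thermometer: orange pen-shaped thermometer, 140 g. Origin: end of the foot when not pushed in; z along it up to the handle's top at 205 mm. Handle 30 mm in x by 24 mm in y, z = 75 to 205 mm; steel stem 12 mm thick, z = 13 to 75; foot z = 0 to 13. Starts loose in the holster, leaning 25 degrees, top towards the robot; free above z = 130: grip the 24 mm at about z = 170, draw out along its z 70 mm or more
- foot (a joint): how far the copper foot is pushed into the stem, in m: 0 free, 0.010 fully in; spring 400 N/m (about 0.2 N to start, 2.2 N half way, 4.2 N fully in)
- foot_tip (a point): centre of the flat end (9 mm across) of the copper foot, which moves with the foot
- holster: fixed stand: black sleeve leaning 25 degrees (top towards the holster's -x) on two cheek plates and a steel base 130 x 100 mm. The sleeve clears the handle by about 1 mm all round and covers its z = 75 to 130 mm; it is 39 x 33 mm outside. Origin: centre of the base's underside
- spanner: steel spanner, 190 mm, lying on the bench, loose; leave alone
- water_bottle: white bottle with blue cap, 72 mm across, 200 mm high, loose; leave alone
- grease_jar: yellow jar with red lid, 64 mm across, 65 mm high, loose; leave alone
- torch: black torch standing on its head, 40 mm across, 132 mm high, loose; leave alone

How it is judged:
On the way, in this order (a step that is already met when the one before it is completed fails the run):
1. the cover with the white disc lies in the parts tray, let go (x of marked_cover in the frame of parts_tray between -0.056 and 0.056 m and y of marked_cover in the frame of parts_tray between -0.076 and 0.076 m and height (world z) of marked_cover below 0.04 m and contact force between the fingers and marked_cover below 0.05 N), for 0.2 s.
2. the thermometer has been drawn clear of its holster (height (world z) of foot_tip above 0.08 m and contact force between thermometer and holster below 0.05 N and contact force between the fingers and thermometer above 0.5 N), for 0.2 s.
At the end, for the whole second after the job is handed in: The thermometer is held by the gripper, still and within 7 degrees of upright, its foot within 6 mm of the centre of the bared bolt head and pushed in 2 to 8.5 mm of its 10 mm (0.5 to 6 N on the battery); the marked cover lies in the parts tray (x of marked_cover in the frame of parts_tray between -0.056 and 0.056 m and y of marked_cover in the frame of parts_tray between -0.076 and 0.076 m and height (world z) of marked_cover below 0.04 m and (distance between foot_tip and terminal0 below 0.006 m or distance between foot_tip and terminal1 below 0.006 m or distance between foot_tip and terminal2 below 0.006 m or distance between foot_tip and terminal3 below 0.006 m) and angle between thermometer's own z axis and vertical below 0.12 rad and value of joint foot between 0.002 and 0.0085 m and contact force between thermometer and battery between 0.5 and 6 N and contact force between the fingers and thermometer above 0.5 N and linear speed of thermometer below 0.02 m/s); the arm keeps its last pose, push and grip.
It fails at once if another cover is pushed or pulled out of place (10 mm) (distance of any of cover1, cover2, cover3 from where it was at the start of the episode above 0.01 m).
It fails at once if a thing on the bench is disturbed (30 mm) (distance of any of spanner, water_bottle, grease_jar, torch from where it was at the start of the episode above 0.03 m).
It fails at once if the thermometer's foot is pressed hard on the battery (over 15 N) (contact force between thermometer and battery above 15 N).
It also fails if it takes over 61 s, if anything falls off the work surface, if the arm or the gripper's body presses on something with over 40 N, if the wrist force passes 120 N, or if a joint passes its speed limit or range.

## Working session

There is one attempt and no reset: what is moved stays moved. The work goes in short steps, Python scripts to look and compute and a tool call to move; the robot and the scene stay as the last step left them, time stands still between calls to the robot, and variables do not carry over. Pictures are saved under pics/ and viewed, at most 10 in all, crops included, and the job is handed in when it is done.

Besides the shell and the picture viewer there is one more tool, called after "Emit:" by a JSON object that holds its "op" and its "data". move_arm: Moves the arm, as the interface text tells. Shift numbers are shares of 0.15 m and turn numbers shares of 30 degrees, none past 1 either way. Its arguments: {"type":"object","properties":{"deltas":{"type":"array","items":{"type":"number"}},"squeeze":{"type":"number"}},"required":["deltas"]}

```bash
mkdir -p pics
cat > h.py <<'E'
import numpy as np, cv2
from scipy.spatial.transform import Rotation as R
from workcell import get_obs, snapshot, calibration, arm
def cam(name):
    c=calibration(name); K=np.array(c["camera_matrix"])
    if name=="wrist":
        o=get_obs(); T=np.eye(4); T[:3,:3]=R.from_rotvec(o["tcp_rot"]).as_matrix(); T[:3,3]=o["tool_pos"]
        T=T@np.array(c["hand_eye"])
    else:
        T=np.eye(4); r=np.array(c["rotation"]); T[:3,:3]=r if r.shape==(3,3) else R.from_rotvec(r).as_matrix(); T[:3,3]=c["position"]
    return K,T,c
def cloud(name):
    K,T,c=cam(name); im,d=snapshot(name)
    v,u=np.mgrid[:420,:560]
    p=np.stack([(u-K[0,2])/K[0,0]*d,-(v-K[1,2])/K[1,1]*d,-d],-1)
    P=p@T[:3,:3].T+T[:3,3]; P[d==0]=np.nan
    return im,d,P
E
python3 - <<'E'
from h import *
for n in("side","top","wrist"):
    c=calibration(n); print({k:np.round(v,3).tolist() if not isinstance(v,str) else v for k,v in c.items()})
    im,d,P=cloud(n); cv2.imwrite(f"pics/{n}0.png",im); np.savez(f"{n}0.npz",im=im,d=d,P=P)
print(get_obs())
a=cv2.imread("pics/side0.png");b=cv2.imread("pics/top0.png")
E
```

```text
{'camera_matrix': [[485.308, 0.0, 270.78], [0.0, 485.308, 209.285], [0.0, 0.0, 1.0]], 'position': [0.378, -0.594, 1.01], 'rotation': [0.652, -0.06, -0.198]}
{'camera_matrix': [[465.887, 0.0, 274.645], [0.0, 465.887, 212.684], [0.0, 0.0, 1.0]], 'position': [0.3, 0.128, 1.23], 'rotation': [0.118, -0.157, -1.539]}
{'camera_matrix': [[336.627, 0.0, 276.016], [0.0, 336.627, 214.32], [0.0, 0.0, 1.0]], 'hand_eye': [[-0.0, 0.954, 0.3, 0.077], [1.0, -0.0, 0.0, 0.0], [0.0, 0.3, -0.954, -0.142], [0.0, 0.0, 0.0, 1.0]]}
{'time': 0.15, 'q': array([ 1.13812143,  0.38405263,  0.01639028,  1.37087961, -0.00627816,
        1.38820002, -0.04649114]), 'dq': array([ 0.00089276, -0.00059741, -0.0001881 , -0.00339093, -0.00047436,
        0.00169968,  0.00065005]), 'joint_efforts': array([ 2.20221409e-03, -6.28154540e+01,  8.45571086e-01, -3.72168267e+01,
        1.66533800e-02,  1.09234604e-02,  7.49796845e-05]), 'tool_pos': array([ 0.22576609, -0.58239542,  0.23051897]), 'tcp_rot': array([-3.08660000e+00, -5.77367160e-01,  4.88669886e-04]), 'wrist_force': array([ 0.61597438,  0.53444832, -0.13436345]), 'ft_torque': array([ 0.00713315,  0.01534096, -0.04688003]), 'finger_force': 0.0, 'grip_width': 0.0854157978744046}
```

View pics/top0.png

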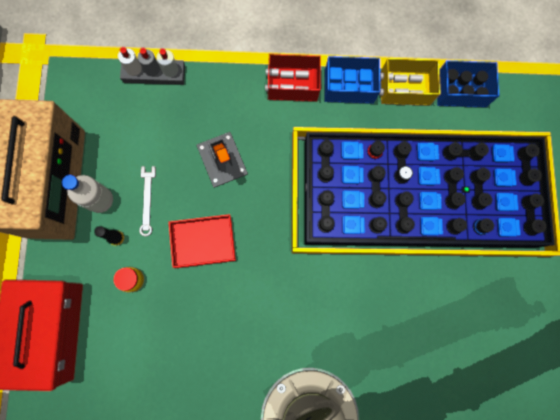

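View pics/side0.png

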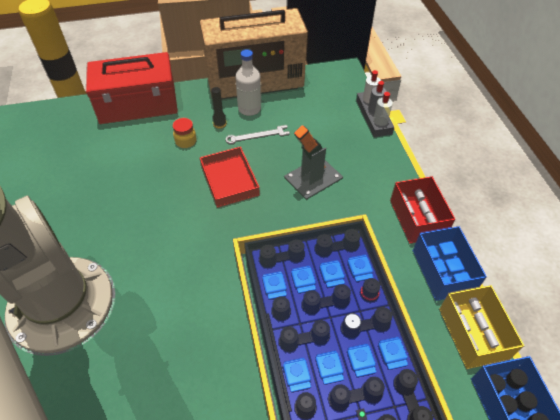

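The top view shows the white disc at about (405,172), the tray at (203,241), and the holster with the orange handle at (222,158). The side view agrees, with the disc at (352,321) and the tray at (229,176).

```bash
python3 - <<'E'
from h import *
for n in("top","side"):
    z=np.load(n+"0.npz"); im,P=z["im"].astype(int),z["P"]; b,g,r=im[...,0],im[...,1],im[...,2]; Z=P[...,2]
    print(n)
    xr=(P[...,0]>.2)&(P[...,0]<.9)&(P[...,1]>-.8)&(P[...,1]<.8)
    m=(b>190)&(g>190)&(r>190)&(Z>.09)&(Z<.125)&xr
    print("disc",m.sum(),np.round(np.median(P[m],0),4))
    D=np.median(P[m],0)
    m=(r>140)&(g<90)&(b<90)&(Z<.06)&(Z>-.02)&xr
    k,l,s,c=cv2.connectedComponentsWithStats(m.astype(np.uint8)); i=1+np.argmax(s[1:,4]); m=l==i
    rc=cv2.minAreaRect((P[m][:,:2]*1000).astype(np.float32)); print("tray",m.sum(),rc, np.percentile(Z[m],[5,50,98]))
    m=(b>130)&(r<90)&(g>90)&xr&(Z>.06)&(Z<.1)  # vents
    k,l,s,c=cv2.connectedComponentsWithStats(m.astype(np.uint8))
    for i in range(1,k):
        if s[i,4]>60: print(" vent",np.round(np.nanmedian(P[l==i],0),3))
    m=(r>110)&(g>90)&(b<70)&(Z>.045)&(Z<.075)&(P[...,0]>.2)&(P[...,1]<.2)
    rc=cv2.minAreaRect((P[m][:,:2]*1000).astype(np.float32)); print("frame",m.sum(),rc)
    # black high covers near disc
    m=(im.sum(-1)<200)&(Z>.098)&(Z<.12)&xr&(np.hypot(P[...,0]-D[0],P[...,1]-D[1])<.11)
    k,l,s,c=cv2.connectedComponentsWithStats(m.astype(np.uint8))
    for i in range(1,k):
        if s[i,4]>20: print(" cov",s[i,4],np.round(np.nanmedian(P[l==i],0),3))
    # thermometer
    m=(r>150)&(g>50)&(g<150)&(b<80)&(Z>.1)&xr
    p=P[m]; print("orange",len(p),p.mean(0),p.min(0),p.max(0))
    np.savetxt(n+"_or.txt",p)
    T=np.median(p,0)
    m=(im.max(-1)<110)&xr&(Z>.05)&(np.hypot(P[...,0]-T[0],P[...,1]-T[1])<.12); print("sleeve",m.sum(),np.nanmean(P[m],0))
    m=(np.abs(Z-.008)<.012)&(np.hypot(P[...,0]-T[0],P[...,1]-T[1])<.13)&(np.abs(r-g)<25)&(np.abs(b-g)<25)
    rc=cv2.minAreaRect((P[m][:,:2]*1000).astype(np.float32)); print("base",m.sum(),rc,np.median(Z[m]))
E
python3 - <<'E'
import cv2
a=cv2.imread("pics/top0.png")[120:260,180:460];a=cv2.resize(a,None,fx=2.8,fy=2.8,interpolation=2);cv2.imwrite("pics/c.png",a)
E
```

```text
top
disc 196 [0.8869 0.3872 0.1022]
tray 2754 ((435.3152770996094, 287.6047668457031), (119.25680541992188, 159.10853576660156), 8.55670166015625) [-0.00040396  0.0038032   0.03578595]
 vent [ 0.675 -0.093  0.082]
 vent [ 0.679 -0.291  0.082]
 vent [ 0.681 -0.487  0.083]
 vent [ 0.611 -0.095  0.082]
 vent [ 0.614 -0.291  0.082]
 vent [ 0.616 -0.489  0.082]
 vent [ 0.546 -0.095  0.082]
 vent [ 0.549 -0.292  0.082]
 vent [ 0.552 -0.49   0.082]
 vent [ 0.481 -0.095  0.082]
 vent [ 0.483 -0.294  0.082]
 vent [ 0.487 -0.49   0.082]
frame 3509 ((681.768798828125, -253.9942626953125), (531.2006225585938, 760.9280395507812), 0.8003536462783813)
orange 424 [0.5497951  0.49986387 0.19064535] [0.27670767 0.21420939 0.11881538] [0.89964898 0.73143079 0.24627789]
sleeve 3486 [0.59710205 0.62257647 0.15329888]
base 212 ((602.4267578125, 579.76806640625), (247.63502502441406, 94.80709838867188), 0.3566388189792633) 0.004314860885400895
side
disc 209 [ 0.6189 -0.2177  0.1082]
tray 1548 ((435.5390930175781, 287.12628173828125), (119.20226287841797, 163.27899169921875), 8.627236366271973) [0.00138192 
[... 266 characters left out ...]
88 -0.283  0.079]
 vent [ 0.843 -0.373  0.076]
 vent [ 0.602 -0.378  0.071]
 vent [ 0.57  -0.376  0.071]
frame 1180 ((667.6466674804688, -163.49258422851562), (535.814208984375, 536.230712890625), 5.81230354309082)
 cov 164 [ 0.673 -0.161  0.107]
 cov 145 [ 0.608 -0.163  0.107]
 cov 132 [ 0.544 -0.166  0.107]
 cov 179 [ 0.674 -0.228  0.108]
 cov 152 [ 0.545 -0.232  0.108]
 cov 50 [ 0.604 -0.238  0.105]
orange 1153 [0.29336582 0.61322962 0.13617547] [0.20011297 0.21147114 0.11354973] [0.89915586 0.72884777 0.21310164]
sleeve 930 [0.25964652 0.59692676 0.09472779]
base 98 ((274.2178039550781, 624.1783447265625), (227.67108154296875, 112.19456481933594), 41.46432113647461) 0.0010385286267124982
```

View pics/c.png

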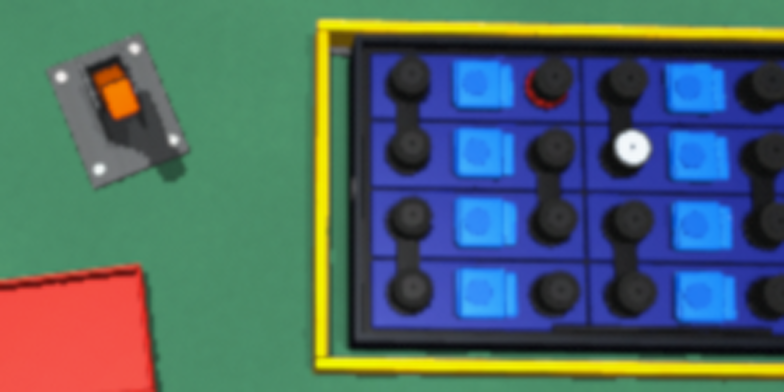

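Run:
```python
from h import *
for n in("top","side"):
    z=np.load(n+"0.npz"); im,P=z["im"].astype(int),z["P"]; b,g,r=im[...,0],im[...,1],im[...,2]; Z=P[...,2]; print(n)
    loc=np.hypot(P[...,0]-.615,P[...,1]+.224)<.04
    m=(im.min(-1)>150)&loc; vu=np.argwhere(m)
    print("disc",m.sum(),np.nanmean(P[m],0),vu.mean(0))
    m=(r>120)&(g>30)&(g<170)&(b<70)&(r>g*1.4)&(Z>.1)&(Z<.26)&(P[...,0]>.4)&(P[...,0]<.75)&(P[...,1]>.1)&(P[...,1]<.4)
    p=P[m]; print("orange",len(p),p.mean(0),p.min(0),p.max(0))
    T=p.mean(0)
    # cluster by normals
    dx=np.gradient(P,axis=1);dy=np.gradient(P,axis=0);N=np.cross(dy,dx);N/=np.linalg.norm(N,axis=-1,keepdims=True)+1e-12
    me=cv2.erode(m.astype(np.uint8),np.ones((3,3)))>0
    nn=N[me]; up=nn[:,2]>.7
    for s in(up,~up):
        if s.sum()>3: print("  face",s.sum(),np.round(np.median(nn[s],0),3),np.round(P[me][s].mean(0),4))
    m=(np.abs(Z-.006)<.012)&(np.hypot(P[...,0]-T[0],P[...,1]-T[1])<.12)&(np.abs(r-g)<30)&(np.abs(b-g)<30)
    m=cv2.morphologyEx(m.astype(np.uint8),cv2.MORPH_OPEN,np.ones((2,2)))>0
    rc=cv2.minAreaRect((P[m][:,:2]*1000).astype(np.float32)); print("base",m.sum(),rc,np.median(Z[m]))
z=np.load("side0.npz");a=z["im"][100:230,180:360];cv2.imwrite("pics/d.png",cv2.resize(a,None,fx=4,fy=4,interpolation=2))
```

```text
top
disc 113 [ 0.61308524 -0.22319015  0.10727753] [172.18584071 405.59292035]
orange 188 [0.6210088  0.23034622 0.19503569] [0.59858186 0.21221564 0.1309739 ] [0.66188027 0.25383578 0.21371154]
  face 51 [-0.095 -0.104  0.864] [0.6147 0.228  0.2045]
  face 71 [-0.101  0.174  0.498] [0.6231 0.2311 0.1962]
base 1303 ((659.158203125, 245.12559509277344), (131.70643615722656, 96.71876525878906), 25.9460506439209) nan
side
disc 166 [ 0.61404737 -0.22276589  0.10887543] [320.60240964 352.3313253 ]
orange 104 [0.61785414 0.22492978 0.20137836] [0.60025254 0.21147114 0.14562581] [0.65763192 0.24887455 0.21310164]
  face 35 [-0.205 -0.02   0.943] [0.6129 0.2238 0.2055]
  face 11 [-0.669 -0.708  0.349] [0.6159 0.2243 0.2069]
base 976 ((665.1187744140625, 240.20289611816406), (130.84445190429688, 95.03384399414062), 23.097179412841797) nan
```

View pics/d.png

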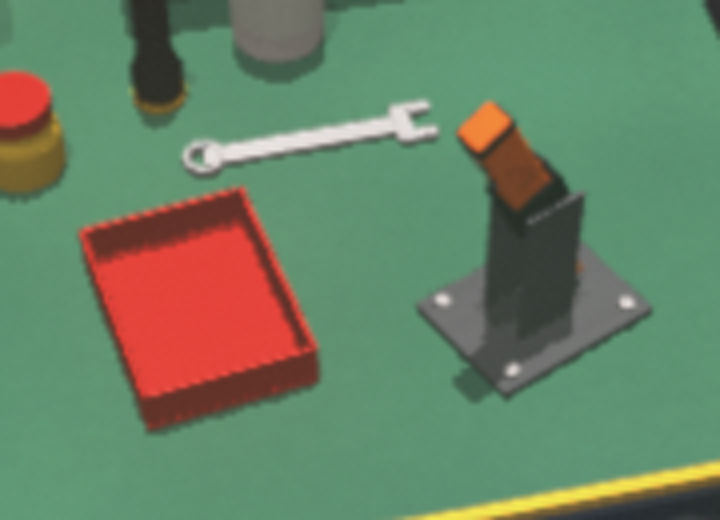

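```bash
cat >> h.py <<'E'
def go(x,y,z,yaw=None):
    "tool-frame deltas (units of 0.15 m) after turning tool y to world yaw (deg, mod 180)"
    o=get_obs(); M=R.from_rotvec(o["tcp_rot"]).as_matrix(); yy=np.degrees(np.arctan2(M[1,1],M[0,1]))
    t=0
    if yaw is not None:
        t=-((yaw-yy+90)%180-90); M=M@R.from_euler('z',t,degrees=True).as_matrix()
    d=M.T@(np.array([x,y,z])-o["tool_pos"])/.15
    n=max(np.linalg.norm(d)*.15/.0417, abs(t)/7.16)
    print("t",o["time"],"pos",np.round(o["tool_pos"],4),"yaw",round(yy,2),"tilt",np.round(M[:,2],4),"| turn total",round(t/30,3),"delta total",np.round(d,4),"min rows",round(n,1),"q7",round(o["q"][6],2))
E
python3 -c "
from h import *
go(.6135,-.223,.2,-44)
go(.6135,-.223,.2,46)"
```

```text
t 0.15 pos [ 0.2258 -0.5824  0.2305] yaw -68.81 tilt [-6.0e-04  1.4e-03 -1.0e+00] | turn total -0.827 delta total [3.519  0.1953 0.2053] min rows 12.7 q7 -0.05
t 0.15 pos [ 0.2258 -0.5824  0.2305] yaw -68.81 tilt [-6.0e-04  1.4e-03 -1.0e+00] | turn total 2.173 delta total [ 0.1953 -3.519   0.2053] min rows 12.7 q7 -0.05
```

Emit:
{"op": "move_arm", "data": {"deltas": [1,0,0,0.05,-0.207,1,0,0,0.05,-0.207,1,0,0,0.05,-0.207,1,0,0,0.05,-0.206,1,0.22,0.014,0,0,1,0.22,0.014,0,0,1,0.22,0.014,0,0,1,0.22,0.014,0,0,1,0.22,0.014,0,0,1,0.22,0.014,0,0], "squeeze": 30}}

```text
time: 0.98
tool_pos: [0.3733, -0.4477, 0.2011]
tcp_rot: [-2.891, -1.227, 0.0]
wrist_force: [0.5, -0.3, 0.4]
grip_width: 0.0855
finger_force: 0.0
```

Emit:
{"op": "move_arm", "data": {"deltas": [1,0.22,0.014,0,0,1,0.22,0.014,0,0,1,0.22,0.014,0,0,1,0.22,0.014,0,0,1,0.22,0.014,0,0,1,0.22,0.0,0,0,1,0.22,0.0,0,0,1,0.22,0.0,0,0,1,0.22,0,0,0,1,0,0,0,0]}}

```text
time: 1.82
tool_pos: [0.5907, -0.234, 0.2006]
tcp_rot: [-2.882, -1.241, -0.005]
wrist_force: [-0.9, 0.8, 0.6]
grip_width: 0.0853
finger_force: 0.0
```

```bash
cat >> h.py <<'E'
def disc():
    im,d,P=cloud("wrist")
    m=(im.min(-1)>150)&(P[...,2]>.09)&(P[...,2]<.125)&(np.hypot(P[...,0]-.614,P[...,1]+.223)<.05)
    vu=np.argwhere(m); q=P[m]; print("disc",m.sum(),np.nanmean(q,0),q.min(0),q.max(0),vu.mean(0))
    cv2.imwrite("pics/w1.png",im); return im,P
E
python3 -c "
from h import *
go(.6135,-.223,.2,-44)
disc()"
```

```text
t 1.8167 pos [ 0.5907 -0.234   0.2006] yaw -43.41 tilt [ 0.0015  0.005  -1.    ] | turn total 0.02 delta total [0.1584 0.0583 0.0049] min rows 0.6 q7 -0.51
disc 1392 [ 0.61312747 -0.22297667  0.10715971] [ 0.59780945 -0.23872314  0.10508161] [ 0.62805462 -0.20804838  0.10946351] [187.52801724 287.79022989]
```

View pics/w1.png

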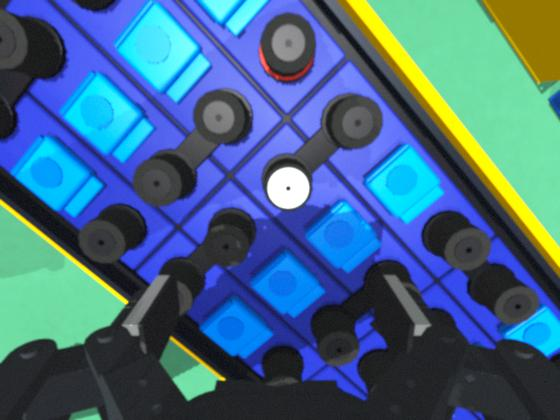

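The wrist view puts the disc at (288,187), which agrees with the top and side estimates: (0.613, -0.223). The gap is clear along the diagonal.

Emit:
{"op": "move_arm", "data": {"deltas": [1,0.16,0.055,0,0,1,0,0,0,0,1,0,0,0,0]}}

```text
time: 2.12
tool_pos: [0.609, -0.2308, 0.2006]
tcp_rot: [-2.89, -1.229, 0.001]
wrist_force: [-1.2, 0.5, 0.2]
grip_width: 0.0851
finger_force: 0.0
```

```bash
python3 -c "
from h import *
go(.6131,-.223,.086,-44)
"
```

```text
t 2.1167 pos [ 0.609  -0.2308  0.2006] yaw -43.94 tilt [-9.e-04  6.e-04 -1.e+00] | turn total 0.002 delta total [ 0.0567 -0.016   0.7643] min rows 2.8 q7 -0.54
```

Emit:
{"op": "move_arm", "data": {"deltas": [1,0.057,-0.016,0.1,0,1,0,0,0.15,0,1,0,0,0.15,0,1,0,0,0.15,0,1,0,0,0.12,0,1,0,0,0.09,0,1,0,0,0,0]}}

```text
time: 2.7
tool_pos: [0.6104, -0.2242, 0.0839]
tcp_rot: [-2.89, -1.224, 0.007]
wrist_force: [-0.7, -0.7, 0.5]
grip_width: 0.0858
finger_force: 0.0
```

```bash
python3 -c "
from h import *
go(.6131,-.223,.086,-44)
"
```

```text
t 2.7 pos [ 0.6104 -0.2242  0.0839] yaw -44.09 tilt [-0.0056  0.0012 -1.    ] | turn total -0.003 delta total [ 0.0185  0.0074 -0.0143] min rows 0.1 q7 -0.57
```

Emit:
{"op": "move_arm", "data": {"deltas": [-1,0.015,0.007,-0.01,0,-1,0,0,0,0,-1,0,0,0,0,-1,0,0,0,0,-1,0,0,0,0,-1,0,0,0,0,-1,0,0,0,0,-1,0,0,0,0], "squeeze": 25}}

```text
time: 3.37
tool_pos: [0.6163, -0.2226, 0.0904]
tcp_rot: [2.89, 1.227, 0.003]
wrist_force: [-0.9, 0.8, 6.2]
grip_width: 0.0344
finger_force: 24.4
```

Emit:
{"op": "move_arm", "data": {"deltas": [-1,0,0,-0.05,0,-1,0,0,-0.1,0,-1,0,0,-0.15,0,-1,0,0,-0.2,0,-1,0,0,-0.2,0,-1,0,0,-0.1,0,-1,0,0,0,0]}}

```text
time: 3.95
tool_pos: [0.6175, -0.2229, 0.2145]
tcp_rot: [2.887, 1.225, 0.009]
wrist_force: [0.4, -0.0, -0.5]
grip_width: 0.0343
finger_force: 25.0
```

```bash
python3 -c "
from h import *
im,P=disc()
go(.435,.288,.2,0)
go(.435,.288,.2,90)
go(.435,.288,.2,)
"
```

```text
disc 353 [ 0.61384833 -0.22238207  0.09332964] [ 0.60443586 -0.23059592  0.09004306] [ 0.62313835 -0.2144546   0.09526624] [210.72804533 270.71104816]
t 4.0 pos [ 0.6167 -0.2227  0.2118] yaw -44.0 tilt [ 0.0045 -0.0014 -1.    ] | turn total -1.467 delta total [ 3.4045 -1.2113  0.0681] min rows 13.0 q7 -0.55
t 4.0 pos [ 0.6167 -0.2227  0.2118] yaw -44.0 tilt [ 0.0045 -0.0014 -1.    ] | turn total 1.533 delta total [-1.2113 -3.4045  0.0681] min rows 13.0 q7 -0.55
t 4.0 pos [ 0.6167 -0.2227  0.2118] yaw -44.0 tilt [ 0.0045 -0.0014 -1.    ] | turn total 0.0 delta total [ 1.6077 -3.2362  0.0681] min rows 13.0 q7 -0.55
```

View pics/w1.png

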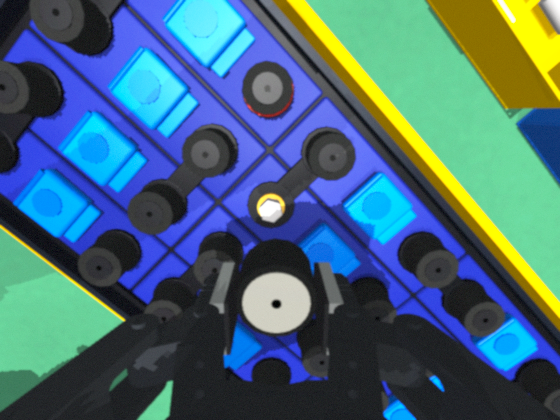

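The cover is in the jaws, with its disc at (276,303). The bare bolt head shows at (270,209), which is world (0.614, -0.222). Next I carry the cover to the tray.

```bash
python3 -c "
from h import *
go(.435,.288,.2,-81.4)
"
```

```text
t 4.0 pos [ 0.6167 -0.2227  0.2118] yaw -44.0 tilt [ 0.0045 -0.0014 -1.    ] | turn total 1.247 delta total [-0.6886 -3.5473  0.0681] min rows 13.0 q7 -0.55
```

Emit:
{"op": "move_arm", "data": {"deltas": [-1,0,0,0.01,0.208,-1,0,0,0.01,0.208,-1,0,0,0.01,0.208,-1,0,0,0.01,0.208,-1,0,0,0.01,0.208,-1,0,0,0.01,0.207,-1,-0.038,-0.2,0,0,-1,-0.038,-0.2,0,0,-1,-0.038,-0.2,0,0,-1,-0.038,-0.2,0,0]}}

```text
time: 4.83
tool_pos: [0.5736, -0.1059, 0.1982]
tcp_rot: [-3.132, -0.235, 0.004]
wrist_force: [0.3, 0.2, 1.1]
grip_width: 0.0345
finger_force: 25.0
```

Emit:
{"op": "move_arm", "data": {"deltas": [-1,-0.038,-0.2,0,0,-1,-0.038,-0.2,0,0,-1,-0.038,-0.2,0,0,-1,-0.038,-0.2,0,0,-1,-0.038,-0.2,0,0,-1,-0.038,-0.2,0,0,-1,-0.038,-0.2,0,0,-1,-0.038,-0.2,0,0,-1,-0.038,-0.2,0,0,-1,-0.038,-0.2,0,0]}}

```text
time: 5.67
tool_pos: [0.4724, 0.1818, 0.1987]
tcp_rot: [3.132, 0.235, -0.003]
wrist_force: [0.5, 0.7, 0.3]
grip_width: 0.0347
finger_force: 25.0
```

Emit:
{"op": "move_arm", "data": {"deltas": [-1,-0.038,-0.2,0,0,-1,-0.038,-0.2,0,0,-1,-0.038,-0.2,0,0,-1,0,0,0,0,-1,0,0,0,0]}}

```text
time: 6.08
tool_pos: [0.4417, 0.269, 0.1987]
tcp_rot: [3.132, 0.243, -0.003]
wrist_force: [0.0, -0.1, -0.3]
grip_width: 0.0342
finger_force: 25.0
```

```bash
python3 -c "
from h import *
go(.435,.288,.024,-81.4)
"
```

```text
t 6.0833 pos [0.4417 0.269  0.1987] yaw -81.14 tilt [-2.1e-03 -4.0e-04 -1.0e+00] | turn total 0.009 delta total [-0.023  -0.1321  1.165 ] min rows 4.2 q7 -2.11
```

Emit:
{"op": "move_arm", "data": {"deltas": [-1,-0.023,-0.132,0,0,-1,0,0,0.2,0,-1,0,0,0.25,0,-1,0,0,0.25,0,-1,0,0,0.2,0,-1,0,0,0.16,0,-1,0,0,0.09,0,-1,0,0,0,0,-1,0,0,0,0]}}

```text
time: 6.83
tool_pos: [0.4369, 0.2849, 0.0264]
tcp_rot: [3.131, 0.233, -0.004]
wrist_force: [-0.3, -0.2, 0.4]
grip_width: 0.0346
finger_force: 25.0
```

Emit:
{"op": "move_arm", "data": {"deltas": [0.3,0,0,0,0,0.3,0,0,0,0,0.3,0,0,0,0,0.3,0,0,0,0,0.3,0,0,-0.1,0,0.3,0,0,-0.25,0,0.3,0,0,-0.27,0,0.3,0,0,-0.27,0,1,0,0,-0.27,0,1,0,0,-0.2,0]}}

```text
time: 7.67
tool_pos: [0.4375, 0.287, 0.2358]
tcp_rot: [-3.131, -0.236, -0.006]
wrist_force: [-0.2, 0.5, 0.9]
grip_width: 0.0779
finger_force: 0.0
```

```bash
python3 -c "
from h import *
im,d,P=cloud('top'); r=im.astype(int)
m=(r.min(-1)>150)&(np.hypot(P[...,0]-.435,P[...,1]-.288)<.09); print('disc',m.sum(),np.nanmean(P[m],0) if m.any() else '')
im,d,P=cloud('wrist'); r=im.astype(int)
m=(r.min(-1)>150)&(np.hypot(P[...,0]-.435,P[...,1]-.288)<.09)&(P[...,2]<.06); print('disc',m.sum(),np.nanmean(P[m],0) if m.any() else '')
go(.627,.2305,.3,-66)
"
```

```text
disc 5333 [0.41343235 0.26676515 0.64653552]
disc 276 [0.44143741 0.28866794 0.03510965]
t 7.7667 pos [0.4394 0.2884 0.2381] yaw -81.4 tilt [ 0.0098  0.0054 -0.9999] | turn total -0.513 delta total [ 0.9903  0.8612 -0.4027] min rows 4.9 q7 -2.14
```

Emit:
{"op": "move_arm", "data": {"deltas": [1,0,0,-0.1,-0.171,1,0,0,-0.1,-0.171,1,0,0,-0.15,-0.171,1,0.17,0.17,-0.05,0,1,0.17,0.17,0,0,1,0.17,0.17,0,0,1,0.14,0.17,0,0,1,0,0.17,0,0,1,0,0,0,0,1,0,0,0,0]}}

```text
time: 8.6
tool_pos: [0.5789, 0.2075, 0.2903]
tcp_rot: [3.074, 0.647, -0.002]
wrist_force: [-0.3, 0.9, -0.9]
grip_width: 0.0856
finger_force: 0.0
```

Run:
```python
from h import *
go(.627,.2305,.3,-66)
im,d,P=cloud("wrist"); cv2.imwrite("pics/w3.png",im); np.savez("w3.npz",im=im,P=P)
```

```text
t 8.6 pos [0.5789 0.2075 0.2903] yaw -66.23 tilt [-1.1e-03 -7.0e-04 -1.0e+00] | turn total -0.008 delta total [ 0.3553 -0.0096 -0.0649] min rows 1.3 q7 -1.66
```

View pics/w3.png

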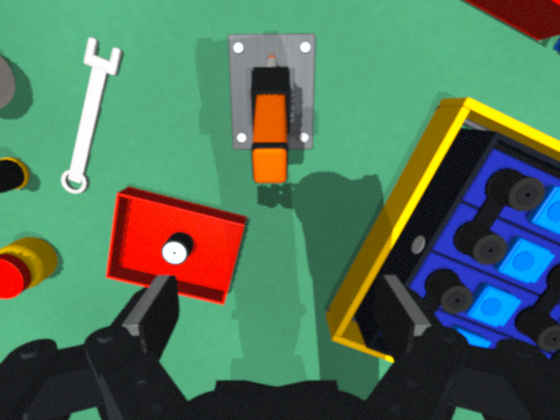

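The thermometer's end cap is at (270,165) and its handle runs up to (270,95), lined up with the tool. The cover stands upright in the tray at (175,250).

Run:
```python
from h import *
z=np.load("w3.npz"); im,P=z["im"].astype(int),z["P"]; b,g,r=im[...,0],im[...,1],im[...,2]
m=(r>150)&(b<90)&(g>50)&(P[...,2]>.12)&(P[...,0]>.5)&(P[...,1]>.15)&(P[...,1]<.3)
for a,bb in((148,182),(95,146)):
    mm=m.copy(); mm[:a]=0; mm[bb:]=0; p=P[mm]
    c=p.mean(0); u,s,vt=np.linalg.svd(p-c); n=vt[2]*np.sign(vt[2][2])
    print(len(p),"c",np.round(c,4),"n",np.round(n,3),"ang",np.degrees(np.arccos(n[2])),"yaw",np.degrees(np.arctan2(n[1],n[0])),"rms",s[2]/len(p)**.5, p.min(0),p.max(0))
    v=np.argwhere(mm); print(v.min(0),v.max(0))
    if a==95: print("edge dir",np.round(vt[0],3),"yaw",np.degrees(np.arctan2(vt[0][1],vt[0][0]))%180)
Z=P[...,2]
m=(np.abs(Z-.006)<.008)&(np.hypot(P[...,0]-.66,P[...,1]-.243)<.09)&(abs(r-g)<30)&(abs(b-g)<30)
print(cv2.minAreaRect((P[m][:,:2]*1000).astype(np.float32)))
```

```text
1097 c [0.6145 0.2278 0.2048] n [-0.402 -0.142  0.904] ang 25.260947901573935 yaw -160.57498604804934 rms 0.0008091798819439886 [0.59831168 0.21329245 0.19592202] [0.62854684 0.24177215 0.21034799]
[148 252] [181 286]
1416 c [0.6415 0.2399 0.1726] n [0.752 0.512 0.416] ang 65.43634317855287 yaw 34.23062541165443 rms 0.0025488084379997095 [0.62429571 0.2242897  0.12655113] [0.66118547 0.25707654 0.20333723]
[ 95 254] [141 285]
edge dir [-0.366 -0.201  0.909] yaw 28.818410811867324
((658.9646606445312, 248.4005126953125), (136.2690887451172, 100.08152770996094), 24.056316375732422)
```

```bash
python3 -c "
from h import *
go(.628,.2338,.155,-66)"
```

```text
t 8.65 pos [0.5779 0.2094 0.2908] yaw -66.06 tilt [-9.e-04  2.e-04 -1.e+00] | turn total -0.002 delta total [ 0.3721 -0.0124  0.905 ] min rows 3.5 q7 -1.66
```

Emit:
{"op": "move_arm", "data": {"deltas": [1,0.19,-0.012,0,0,1,0.18,0,0,0,1,0,0,0.15,0,1,0,0,0.2,0,1,0,0,0.2,0,1,0,0,0.15,0,1,0,0,0.1,0,1,0,0,0,0,1,0,0,0,0]}}

```text
time: 9.4
tool_pos: [0.6269, 0.2349, 0.1712]
tcp_rot: [-3.072, -0.656, 0.002]
wrist_force: [-0.1, -0.4, -0.0]
grip_width: 0.0852
finger_force: 0.0
```

```bash
python3 -c "
from h import *
go(.628,.2338,.155,-66)"
```

```text
t 9.4 pos [0.6269 0.2349 0.1712] yaw -65.9 tilt [-1.4e-03  1.0e-04 -1.0e+00] | turn total 0.003 delta total [0.004  0.0101 0.1081] min rows 0.4 q7 -1.7
```

Emit:
{"op": "move_arm", "data": {"deltas": [1,0.004,0.005,0.105,0,1,0,0,0,0,-1,0,0,0,0,-1,0,0,0,0,-1,0,0,0,0,-1,0,0,0,0,-1,0,0,0,0,-1,0,0,0,0,-1,0,0,0,0,-1,0,0,0,0], "squeeze": 40}}

```text
time: 10.23
tool_pos: [0.6291, 0.2336, 0.1563]
tcp_rot: [-3.073, -0.653, -0.002]
wrist_force: [-2.1, 0.4, 4.5]
grip_width: 0.0233
finger_force: 42.5
```

```bash
python3 -c "
from h import *
go(.628-.0386*2.4,.2338-.0172*2.4,.155+.0906*2.4,-66)
im,d,P=cloud('wrist');cv2.imwrite('pics/w4.png',im)"
```

```text
t 10.2333 pos [0.6291 0.2336 0.1563] yaw -66.01 tilt [ 9.e-04  6.e-04 -1.e+00] | turn total -0.0 delta total [-0.6808 -0.0039 -1.4416] min rows 5.7 q7 -1.7
```

View pics/w4.png

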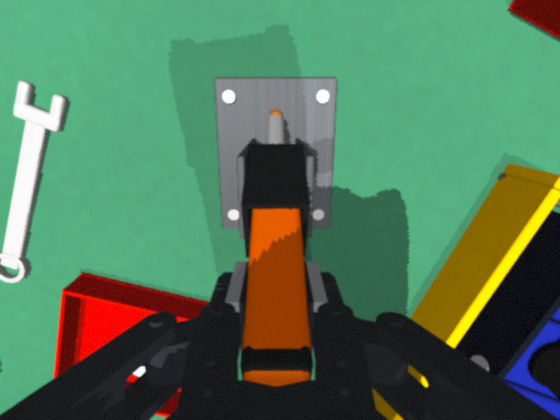

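The handle is gripped square between the pads (275,290) and the foot shows at (275,115). Now I draw it out along its lean.

Emit:
{"op": "move_arm", "data": {"deltas": [-1,-0.021,0,-0.045,0,-1,-0.042,0,-0.091,0,-1,-0.053,0,-0.113,0,-1,-0.053,0,-0.113,0,-1,-0.053,0,-0.113,0,-1,-0.053,0,-0.113,0,-1,-0.053,0,-0.113,0,-1,-0.053,0,-0.113,0,-1,-0.053,0,-0.113,0,-1,-0.021,0,-0.1,0]}}

```text
time: 11.12
tool_pos: [0.5656, 0.2049, 0.3104]
tcp_rot: [3.073, 0.652, -0.001]
wrist_force: [0.9, -0.2, -2.1]
grip_width: 0.0234
finger_force: 41.8
```

Emit:
{"op": "move_arm", "data": {"deltas": [-1,0,0,0,0,-1,0,0,0,0,-1,0,0,0,0]}}

```text
time: 11.37
tool_pos: [0.5663, 0.2052, 0.308]
tcp_rot: [3.073, 0.652, -0.003]
wrist_force: [-0.1, -0.6, -2.5]
grip_width: 0.0232
finger_force: 41.9
```

```bash
cat >> h.py <<'E'
def therm(h=.22):
    "orange handle axis from side+top camera points near the tool"
    o=get_obs(); c=o["tool_pos"]
    for n in("side","top"):
        im,d,P=cloud(n); i=im.astype(int); b,g,r=i[...,0],i[...,1],i[...,2]
        m=(r>90)&(b<.5*r)&(g<.72*r)&(g>.25*r)&(np.linalg.norm(P-(c+[0,0,-.02]),axis=-1)<h)&(P[...,2]>.06)&(np.hypot(P[...,0]-.4355,P[...,1]-.2875)>.0)
        p=P[m]; 
        if len(p)<10: print(n,len(p)); continue
        q=p.mean(0); u,s,vt=np.linalg.svd(p-q); a=vt[0]*np.sign(vt[0][2])
        print(n,len(p),"c",np.round(q,3),"axis",np.round(a,3),"rng",p.min(0).round(3),p.max(0).round(3))
        cv2.imwrite(f"pics/t_{n}.png",im)
E
python3 -c "
from h import *
therm()
go(.628,.2338,.4,8.6)"
```

```text
side 363 c [0.574 0.199 0.308] axis [-0.452 -0.111  0.885] rng [0.537 0.182 0.245] [0.615 0.215 0.377]
top 0
t 11.4667 pos [0.5663 0.2053 0.3077] yaw -66.02 tilt [-2.6e-03 -9.0e-04 -1.0e+00] | turn total -2.487 delta total [ 0.1262  0.4337 -0.6163] min rows 10.4 q7 -1.66
```

Emit:
{"op": "move_arm", "data": {"deltas": [-1,-0.05,0,0,-0.2,-1,-0.1,0,0,-0.23,-1,-0.1,0,0,-0.23,-1,-0.1,0,0,-0.23,-1,0,0,0,-0.23,-1,0,0,0,-0.23,-1,0,0,0,-0.23,-1,0,0,0,-0.23,-1,0,0,0,-0.23,-1,0,0,0,-0.23]}}

```text
time: 12.3
tool_pos: [0.5237, 0.1754, 0.3084]
tcp_rot: [-2.173, -2.267, 0.002]
wrist_force: [-0.1, 1.6, -2.6]
grip_width: 0.0235
finger_force: 41.8
```

Emit:
{"op": "move_arm", "data": {"deltas": [-1,0,0,0,-0.217,-1,0,0,0,0,-1,0,0,0,0]}}

```text
time: 12.55
tool_pos: [0.5238, 0.1755, 0.3087]
tcp_rot: [-2.052, -2.377, 0.002]
wrist_force: [-0.3, 0.4, -1.8]
grip_width: 0.0237
finger_force: 41.8
```

```bash
python3 -c "
from h import *
go(.4627,.1075,.161,8.6)"
```

```text
t 12.55 pos [0.5238 0.1755 0.3087] yaw 8.38 tilt [-1.4e-03 -1.0e-04 -1.0e+00] | turn total -0.007 delta total [-0.3872 -0.469   0.9855] min rows 4.2 q7 -0.35
```

Emit:
{"op": "move_arm", "data": {"deltas": [-1,-0.13,-0.157,0,0,-1,-0.13,-0.156,0,0,-1,-0.127,-0.156,0,0,-1,0,0,0.15,0,-1,0,0,0.2,0,-1,0,0,0.2,0,-1,0,0,0.2,0,-1,0,0,0.15,0,-1,0,0,0.08,0,-1,0,0,0,0], "squeeze": 20}}

```text
time: 13.38
tool_pos: [0.4609, 0.1072, 0.1595]
tcp_rot: [-2.051, -2.375, 0.007]
wrist_force: [-0.3, -0.8, -0.8]
grip_width: 0.0235
finger_force: 41.6
```

Emit:
{"op": "move_arm", "data": {"deltas": [-1,0,0,0,0,-1,0,0,0,0]}}

```text
time: 13.55
tool_pos: [0.4636, 0.108, 0.1637]
tcp_rot: [2.05, 2.379, 0.002]
wrist_force: [-0.1, -0.4, -1.7]
grip_width: 0.0234
finger_force: 41.6
```

Run:
```python
from h import *
therm()
go(.4475+.0009,.2084-.0059,.161,8.6)
K,T,c=cam("wrist"); im,d,P=cloud("wrist"); cv2.imwrite("pics/w5.png",im); np.savez("w5.npz",im=im,P=P)
```

```text
side 273 c [0.456 0.099 0.192] axis [-0.112 -0.257  0.96 ] rng [0.398 0.077 0.104] [0.479 0.154 0.297]
top 69 c [0.456 0.149 0.123] axis [-0.083 -0.45   0.889] rng [0.446 0.139 0.105] [0.469 0.159 0.144]
t 13.65 pos [0.4638 0.108  0.1639] yaw 8.53 tilt [ 2.3e-03  4.0e-04 -1.0e+00] | turn total -0.002 delta total [ 0.6383 -0.0076  0.0196] min rows 2.3 q7 -0.23
```

View pics/w5.png

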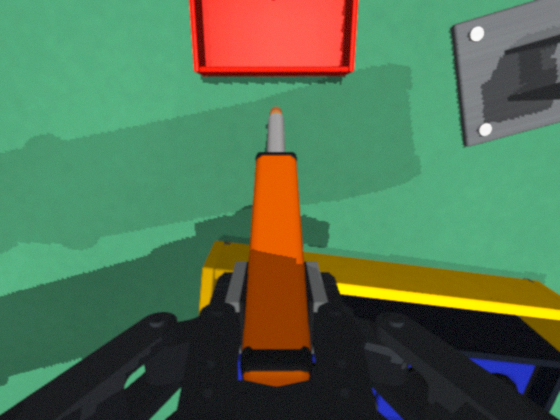

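The wall is square ahead at row 74 and the foot is at (276,112). I push the foot against the wall's outside so the thermometer pivots upright in the pads.

Emit:
{"op": "move_arm", "data": {"deltas": [-1,0.05,0,0.035,0,-1,0.08,0,0,0,-1,0.06,0,0,0,-1,0.05,0,0,0,-1,0.05,0,0,0,-1,0.05,0,0,0]}}

```text
time: 14.2
tool_pos: [0.4556, 0.1584, 0.1576]
tcp_rot: [2.049, 2.38, -0.0]
wrist_force: [1.1, -3.0, -0.8]
grip_width: 0.0237
finger_force: 42.2
```

```bash
cat >> h.py <<'E'
def lean():
    "lean from wrist picture: handle-centre line, tool frame x (forward) vs z"
    im,d,P=cloud("wrist"); o=get_obs(); M=R.from_rotvec(o["tcp_rot"]).as_matrix()
    Q=(P-o["tool_pos"])@M; i=im.astype(int); b,g,r=i[...,0],i[...,1],i[...,2]
    m=(r>70)&(b<.5*r)&(g<.75*r)&(g>.2*r)&(abs(Q[...,1])<.02)&(Q[...,2]<.12)&(Q[...,2]>-.065)&(abs(Q[...,0])<.12)
    p=Q[m]; n=0
    # front face (forward side): robust fit x = a + b z
    A=np.c_[np.ones(len(p)),p[:,2]]; w=np.ones(len(p),bool)
    for _ in range(8):
        k=np.linalg.lstsq(A[w],p[w,0],rcond=None)[0]; e=p[:,0]-A@k; w=abs(e)<max(.002,1.5*np.median(abs(e[w])))
    mm=(abs(Q[...,1])<.014)&(Q[...,2]>.07)&(Q[...,2]<.14)&(r-b<25)&(abs(r-g)<25)&(abs(Q[...,0])<.12)
    print("n",len(p),w.sum(),"front x at grasp",k[0]-.019*k[1],"lean deg",np.degrees(np.arctan(k[1])),"z rng",p[w,2].min(),p[w,2].max())
    cv2.imwrite("pics/l.png",im)
E
python3 -c "
from h import *
print(np.round(get_obs()['wrist_force'],2))
lean()
go(.4475+.0009,.2084-.0059,.161,8.6)"
```

```text
[ 1.07 -3.   -0.82]
n 10228 8735 front x at grasp 0.008912970361980178 lean deg 18.47614674989583 z rng -0.054991952476639634 0.06452530498365738
t 14.25 pos [0.4552 0.1602 0.1577] yaw 8.66 tilt [ 7.e-04  5.e-04 -1.e+00] | turn total 0.002 delta total [ 0.2859 -0.0024 -0.022 ] min rows 1.0 q7 -0.35
```

Emit:
{"op": "move_arm", "data": {"deltas": [-1,0.05,0,0,0,-1,0.05,0,0,0,-1,0.05,0,0,0,-1,0.04,0,0,0,-1,0.04,0,0,0,-1,0.03,0,0,0,-1,0,0,0,0]}}

```text
time: 14.83
tool_pos: [0.4491, 0.1981, 0.1574]
tcp_rot: [-2.047, -2.383, -0.001]
wrist_force: [-0.1, -1.4, -1.2]
grip_width: 0.0238
finger_force: 42.7
```

```bash
python3 -c "
from h import *
lean();therm()
go(.4475+.0009,.2084-.0059,.161,8.6)"
```

```text
n 8854 6271 front x at grasp 0.009194658777122474 lean deg 4.385815439812553 z rng -0.054569583703955364 0.07096120711998975
side 339 c [0.449 0.183 0.154] axis [-0.004  0.014  1.   ] rng [0.4   0.172 0.084] [0.474 0.208 0.226]
top 0
t 14.9833 pos [0.4493 0.1972 0.1573] yaw 8.61 tilt [-4.e-04  1.e-03 -1.e+00] | turn total 0.0 delta total [ 0.0356 -0.0008 -0.0248] min rows 0.2 q7 -0.44
```

Emit:
{"op": "move_arm", "data": {"deltas": [-1,0.025,0,0,0,-1,0.018,0,0,0,-1,0,0,0,0]}}

```text
time: 15.23
tool_pos: [0.4485, 0.2033, 0.1574]
tcp_rot: [2.048, 2.382, -0.0]
wrist_force: [1.2, -2.1, -1.7]
grip_width: 0.0233
finger_force: 42.8
```

Run:
```python
from h import *
lean();therm()
go(.4475+.0009,.2084-.0059,.161,8.6)
im=cv2.imread('pics/l.png'); s=cv2.imread('pics/t_side.png')[90:300,130:330]
s=cv2.resize(s,(400,420)); a=cv2.resize(im[100:400,150:400],(350,420)); cv2.imwrite('pics/m.png',np.hstack([s,a]))
```

```text
n 8675 5924 front x at grasp 0.008673626944879302 lean deg 2.6150622732326814 z rng -0.05460164926231688 0.07138631428391881
side 343 c [0.449 0.187 0.154] axis [-0.001  0.047  0.999] rng [0.404 0.178 0.082] [0.465 0.207 0.216]
top 0
t 15.3833 pos [0.4486 0.2031 0.1574] yaw 8.59 tilt [-0.e+00  1.e-04 -1.e+00] | turn total -0.0 delta total [-0.0035 -0.0018 -0.0242] min rows 0.1 q7 -0.46
```

View pics/m.png

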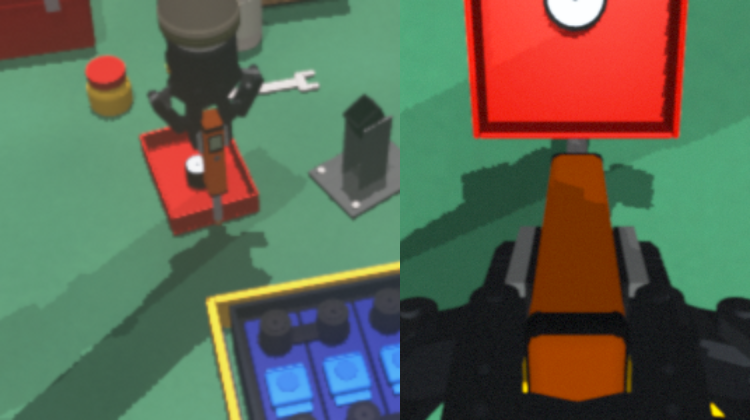

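The left panel shows the thermometer close to upright against the tray's outer wall, and the right panel shows the stem touching the wall at (570,140). One small extra push, then I back off and measure the remaining lean.

Emit:
{"op": "move_arm", "data": {"deltas": [-1,0.025,0,0,0,-1,0.02,0,0,0,-1,0,0,0,0,-1,-0.06,0,0,0,-1,-0.06,0,-0.1,0,-1,0,0,-0.2,0,-1,0,0,-0.2,0,-1,0,0,0,0,-1,0,0,0,0,-1,0,0,0,0]}}

```text
time: 16.22
tool_pos: [0.45, 0.1918, 0.2318]
tcp_rot: [-2.049, -2.381, 0.0]
wrist_force: [-0.2, 0.1, -1.6]
grip_width: 0.0234
finger_force: 43.0
```

```bash
cat >> h.py <<'E'
def prof():
    o=get_obs(); im,d,P=cloud("wrist"); M=R.from_rotvec(o["tcp_rot"]).as_matrix()
    Q=(P-o["tool_pos"])@M; i=im.astype(int); b,g,r=i[...,0],i[...,1],i[...,2]
    m=(r>60)&(b<.5*r)&(g<.75*r)&(abs(Q[...,1])<.02)&(abs(Q[...,0])<.06)
    for z0 in np.arange(-.06,.09,.01):
        s=m&(abs(Q[...,2]-z0)<.005)
        if s.sum()>20: print(" z %.2f n %d x %.4f (%.4f %.4f) y %.4f [%.4f %.4f]"%(z0,s.sum(),np.median(Q[s][:,0]),*np.percentile(Q[s][:,0],[10,90]),Q[s][:,1].mean(),*np.percentile(Q[s][:,1],[2,98])))
    gm=(abs(Q[...,1])<.02)&(abs(Q[...,0])<.05)&(Q[...,2]>.075)&(Q[...,2]<.165)&~m
    for z0 in np.arange(.08,.165,.01):
        s=gm&(abs(Q[...,2]-z0)<.005)
        if s.sum()>5: print(" stem z %.2f n %d x %.4f max %.4f y %.4f"%(z0,s.sum(),np.median(Q[s][:,0]),Q[s][:,0].max(),Q[s][:,1].mean()))
    return im,Q
E
python3 -c "
from h import *
print(get_obs()['tool_pos']);prof();therm()"
```

```text
[0.45002756 0.19178905 0.23183081]
 z -0.05 n 3283 x 0.0000 (-0.0076 0.0066) y 0.0005 [-0.0101 0.0112]
 z -0.04 n 971 x 0.0085 (0.0075 0.0090) y 0.0006 [-0.0109 0.0116]
 z -0.03 n 866 x 0.0084 (0.0075 0.0090) y 0.0005 [-0.0109 0.0117]
 z -0.02 n 685 x 0.0085 (0.0075 0.0089) y 0.0006 [-0.0109 0.0118]
 z -0.01 n 559 x 0.0085 (0.0075 0.0089) y 0.0004 [-0.0110 0.0118]
 z 0.00 n 463 x 0.0085 (0.0075 0.0089) y 0.0006 [-0.0109 0.0118]
 z 0.01 n 380 x 0.0085 (0.0077 0.0088) y 0.0004 [-0.0106 0.0113]
 z 0.02 n 317 x 0.0085 (0.0077 0.0089) y 0.0006 [-0.0105 0.0112]
 z 0.03 n 272 x 0.0085 (0.0077 0.0088) y 0.0004 [-0.0104 0.0112]
 z 0.04 n 233 x 0.0085 (0.0076 0.0088) y 0.0003 [-0.0105 0.0112]
 z 0.05 n 208 x 0.0085 (0.0078 0.0089) y 0.0006 [-0.0104 0.0113]
 z 0.06 n 178 x 0.0085 (0.0077 0.0088) y 0.0007 [-0.0103 0.0114]
 z 0.07 n 106 x 0.0085 (0.0075 0.0088) y 0.0002 [-0.0107 0.0115]
 stem z 0.10 n 6 x -0.0004 max -0.0002 y 0.0002
 stem z 0.11 n 41 x -0.0008 max -0.0001 y 0.0013
 stem z 0.12 n 46 x -0.0011 max -0.0002 y 0.0008
 stem z 0.13 n 44 x -0.0012 max -0.0003 y 0.0010
 stem z 0.14 n 18 x -0.0011 max -0.0002 y 0.0014
 stem z 0.15 n 11 x -0.0027 max -0.0020 y 0.0010
side 411 c [0.451 0.175 0.221] axis [0.009 0.038 0.999] rng [0.438 0.167 0.083] [0.465 0.2   0.289]
top 0
```

The handle's front face stays at a constant x in the tool frame, so it is upright, with its axis at tool x ≈ -6.5 mm. Now I carry it to the bolt.

```bash
python3 -c "
from h import *
go(.6118,-.2164,.29,8.6)"
```

```text
t 16.3667 pos [0.4496 0.1916 0.2311] yaw 8.6 tilt [-2.2e-03 -4.0e-04 -1.0e+00] | turn total 0.0 delta total [-2.8515  0.6616 -0.3941] min rows 10.6 q7 -0.39
```

Emit:
{"op": "move_arm", "data": {"deltas": [-1,0,0,-0.15,0,-1,0,0,-0.15,0,-1,-0.1,0.024,-0.09,0,-1,-0.17,0.04,0,0,-1,-0.2,0.046,0,0,-1,-0.2,0.046,0,0,-1,-0.2,0.046,0,0,-1,-0.2,0.046,0,0,-1,-0.2,0.046,0,0,-1,-0.2,0.046,0,0], "squeeze": 40}}

```text
time: 17.2
tool_pos: [0.5336, -0.0199, 0.2898]
tcp_rot: [-2.048, -2.381, 0.001]
wrist_force: [1.1, 0.7, -2.1]
grip_width: 0.0236
finger_force: 43.0
```

Emit:
{"op": "move_arm", "data": {"deltas": [-1,-0.2,0.046,0,0,-1,-0.2,0.046,0,0,-1,-0.2,0.046,0,0,-1,-0.2,0.046,0,0,-1,-0.2,0.046,0,0,-1,-0.2,0.046,0,0,-1,-0.2,0.046,0,0,-1,-0.1,0.025,0,0,-1,0,0,0,0,-1,0,0,0,0]}}

```text
time: 18.03
tool_pos: [0.6184, -0.2339, 0.2887]
tcp_rot: [-2.048, -2.378, 0.001]
wrist_force: [0.2, 0.1, -1.8]
grip_width: 0.0232
finger_force: 42.9
```

```bash
cat >> h.py <<'E'
def bolt():
    im,Q=prof(); o=get_obs(); M=R.from_rotvec(o["tcp_rot"]).as_matrix(); P=Q@M.T+o["tool_pos"]
    for th in(130,170):
        m=(im.min(-1)>th)&(P[...,2]>.088)&(P[...,2]<.1)&(np.hypot(P[...,0]-.6134,P[...,1]+.2227)<.025)
        if m.any(): print("bolt",m.sum(),"world",P[m].mean(0),"tool",Q[m].mean(0),"rng",Q[m].min(0),Q[m].max(0))
    cv2.imwrite("pics/b.png",im)
E
python3 -c "
from h import *
go(.6118,-.2164,.265,8.6); bolt(); go(.6118,-.2164,.265,8.6); print(get_obs()['wrist_force'])"
```

```text
t 18.0333 pos [ 0.6184 -0.2339  0.2887] yaw 8.51 tilt [-0.0028  0.0016 -1.    ] | turn total -0.003 delta total [ 0.1214 -0.0255  0.1583] min rows 0.7 q7 0.36
 z -0.05 n 3286 x -0.0000 (-0.0077 0.0066) y 0.0006 [-0.0102 0.0113]
 z -0.04 n 987 x 0.0085 (0.0076 0.0090) y 0.0006 [-0.0107 0.0117]
 z -0.03 n 853 x 0.0085 (0.0075 0.0089) y 0.0006 [-0.0109 0.0118]
 z -0.02 n 693 x 0.0085 (0.0074 0.0090) y 0.0006 [-0.0109 0.0118]
 z -0.01 n 571 x 0.0085 (0.0075 0.0089) y 0.0005 [-0.0110 0.0119]
 z 0.00 n 466 x 0.0085 (0.0075 0.0089) y 0.0006 [-0.0108 0.0118]
 z 0.01 n 367 x 0.0085 (0.0077 0.0089) y 0.0003 [-0.0104 0.0110]
 z 0.02 n 308 x 0.0086 (0.0078 0.0089) y 0.0007 [-0.0099 0.0113]
 z 0.03 n 263 x 0.0085 (0.0078 0.0089) y 0.0008 [-0.0099 0.0113]
 z 0.04 n 233 x 0.0086 (0.0080 0.0089) y 0.0007 [-0.0098 0.0112]
 z 0.05 n 195 x 0.0085 (0.0079 0.0089) y 0.0008 [-0.0098 0.0114]
 z 0.06 n 175 x 0.0086 (0.0078 0.0089) y 0.0011 [-0.0097 0.0115]
 z 0.07 n 111 x 0.0086 (0.0075 0.0089) y 0.0003 [-0.0104 0.0122]
 stem z 0.10 n 7 x -0.0004 max -0.0001 y 0.0009
 stem z 0.11 n 43 x -0.0009 max 0.0001 y 0.0007
 stem z 0.12 n 49 x -0.0011 max 0.0000 y 0.0011
 stem z 0.13 n 44 x -0.0010 max -0.0002 y 0.0011
 stem z 0.14 n 15 x -0.0011 max -0.0001 y 0.0004
 stem z 0.15 n 17 x -0.0024 max -0.0014 y 0.0010
bolt 249 world [ 0.61414411 -0.22069127  0.09397525] tool [ 0.01179071 -0.00230925  0.19549883] rng [ 0.00284507 -0.01159271  0.19314638] [0.02022378 0.00671465 0.20108175]
bolt 247 world [ 0.61410378 -0.22069086  0.09398271] tool [ 0.01179718 -0.00234907  0.19549144] rng [ 0.00284507 -0.01159271  0.19314638] [0.02022378 0.00671465 0.20108175]
t 18.0833 pos [ 0.6186 -0.2323  0.2894] yaw 8.62 tilt [-0.0019  0.0018 -1.    ] | turn total 0.001 delta total [ 0.1115 -0.0284  0.1632] min rows 0.7 q7 0.36
[-0.79479285 -0.4283062  -0.98201782]
```

Emit:
{"op": "move_arm", "data": {"deltas": [-1,0.115,-0.022,0,0,-1,0,0,0.05,0,-1,0,0,0.05,0,-1,0,0,0.05,0,-1,0,0,0,0,-1,0,0,0,0,-1,0,0,0,0]}}

```text
time: 18.67
tool_pos: [0.6128, -0.2169, 0.2683]
tcp_rot: [-2.049, -2.381, 0.0]
wrist_force: [-0.7, 0.3, -1.4]
grip_width: 0.023
finger_force: 42.9
```

```bash
python3 -c "
from h import *
bolt(); go(.6118,-.2164,.245,8.6);print(get_obs()['wrist_force'])" | grep -v ' z '
```

```text
bolt 219 world [ 0.61356721 -0.22051775  0.09336144] tool [-3.64343749e-03  2.24655082e-05  1.75226194e-01] rng [-0.01210211 -0.00914763  0.17314714] [0.00306286 0.00940273 0.18048252]
bolt 192 world [ 0.61322489 -0.22006468  0.09347201] tool [-0.00314446 -0.00024852  0.17511548] rng [-0.01143279 -0.00914763  0.17314714] [0.00306286 0.00837413 0.18031849]
t 18.7167 pos [ 0.6129 -0.2169  0.2686] yaw 8.57 tilt [ 3.e-04 -1.e-04 -1.e+00] | turn total -0.001 delta total [ 0.0045 -0.0071  0.1572] min rows 0.6 q7 0.34
[-0.19774941 -0.10031244 -2.6187526 ]
```

Emit:
{"op": "move_arm", "data": {"deltas": [-1,0.006,0,0.04,0,-1,0,0,0.04,0,-1,0,0,0.03,0,-1,0,0,0,0,-1,0,0,0,0]}}

```text
time: 19.13
tool_pos: [0.6124, -0.2157, 0.2512]
tcp_rot: [-2.048, -2.381, 0.001]
wrist_force: [-0.6, -0.7, -2.2]
grip_width: 0.0237
finger_force: 43.0
```

```bash
cat >> h.py <<'E'
def chk(k=6):
    f=[];z=[]
    for _ in range(k):
        o=get_obs(); f.append(o["wrist_force"]); z.append(o["tool_pos"]); im,d,P=cloud("wrist")
    M=R.from_rotvec(o["tcp_rot"]).as_matrix(); Q=(P-np.mean(z,0))@M
    i=im.astype(int); b,g,r=i[...,0],i[...,1],i[...,2]
    m=(r>60)&(b<.5*r)&(g<.75*r)&(abs(Q[...,1])<.009)&(Q[...,0]<.004)&(Q[...,0]>-.015)&(Q[...,2]<-.04)
    t=np.median(Q[m][:,2]); print("t",o["time"],"force",np.mean(f,0).round(2),"tcp",np.mean(z,0).round(4),"top",round(t,4),"tip free z",round(np.mean(z,0)[2]-t-.205,4),m.sum(),"grip",o["finger_force"])
E
python3 -c "
from h import *
chk();therm()"
```

```text
t 19.3833 force [-0.1   0.23 -1.63] tcp [ 0.6127 -0.2157  0.2519] top -0.0534 tip free z 0.1003 1942 grip 42.96444833278656
side 471 c [ 0.611 -0.232  0.247] axis [ 0.009 -0.015  1.   ] rng [ 0.601 -0.239  0.079] [ 0.694 -0.162  0.31 ]
top 196 c [ 0.612 -0.207  0.23 ] axis [-0.145 -0.178  0.973] rng [ 0.601 -0.232  0.073] [ 0.682 -0.135  0.309]
```

Emit:
{"op": "move_arm", "data": {"deltas": [-1,0,0,0.02,0,-1,0,0,0.02,0,-1,0,0,0.013,0,-1,0,0,0,0,-1,0,0,0,0]}}

```text
time: 19.95
tool_pos: [0.6127, -0.2157, 0.2438]
tcp_rot: [-2.049, -2.381, 0.0]
wrist_force: [0.9, -1.2, -0.5]
grip_width: 0.0237
finger_force: 43.0
```

```bash
python3 -c "
from h import *
chk(10)"
```

```text
t 20.4 force [-0.36 -0.15 -0.56] tcp [ 0.6127 -0.2157  0.244 ] top -0.0531 tip free z 0.0921 1934 grip 43.03495466709137
```

Force and geometry both put the foot about 2 mm in. I push 3 mm further.

Emit:
{"op": "move_arm", "data": {"deltas": [-1,0,0,0.01,0,-1,0,0,0.01,0,-1,0,0,0,0,-1,0,0,0,0,-1,0,0,0,0]}}

```text
time: 20.87
tool_pos: [0.6128, -0.2157, 0.2411]
tcp_rot: [2.049, 2.381, 0.0]
wrist_force: [-0.0, 0.6, 0.1]
grip_width: 0.0235
finger_force: 43.2
```

```bash
python3 -c "
from h import *
chk(12); bolt()
im,d,P=cloud('top'); m=(im.min(-1)>150)&(np.hypot(P[...,0]-.435,P[...,1]-.288)<.09)&(P[...,2]<.06); print('disc',m.sum(),np.nanmean(P[m],0))" | grep -v stem
```

```text
t 21.4167 force [-0.03  0.04  0.37] tcp [ 0.6128 -0.2157  0.241 ] top -0.053 tip free z 0.0891 1925 grip 43.19519877433777
 z -0.05 n 3332 x 0.0001 (-0.0076 0.0067) y 0.0005 [-0.0103 0.0113]
 z -0.04 n 1004 x 0.0085 (0.0075 0.0090) y 0.0006 [-0.0110 0.0117]
 z -0.03 n 857 x 0.0085 (0.0075 0.0090) y 0.0005 [-0.0109 0.0119]
 z -0.02 n 696 x 0.0085 (0.0075 0.0090) y 0.0005 [-0.0110 0.0120]
 z -0.01 n 581 x 0.0085 (0.0075 0.0089) y 0.0005 [-0.0110 0.0120]
 z 0.00 n 459 x 0.0085 (0.0075 0.0089) y 0.0006 [-0.0108 0.0119]
 z 0.01 n 382 x 0.0085 (0.0078 0.0089) y 0.0008 [-0.0099 0.0116]
 z 0.02 n 314 x 0.0085 (0.0077 0.0089) y 0.0008 [-0.0100 0.0116]
 z 0.03 n 269 x 0.0086 (0.0078 0.0088) y 0.0007 [-0.0100 0.0112]
 z 0.04 n 236 x 0.0085 (0.0076 0.0089) y 0.0006 [-0.0104 0.0114]
 z 0.05 n 201 x 0.0086 (0.0077 0.0088) y 0.0003 [-0.0104 0.0112]
 z 0.06 n 172 x 0.0085 (0.0078 0.0089) y 0.0006 [-0.0102 0.0110]
 z 0.07 n 108 x 0.0086 (0.0078 0.0089) y 0.0003 [-0.0106 0.0111]
bolt 145 world [ 0.61152215 -0.21883637  0.09284281] tool [-0.00295181 -0.0017418   0.14811391] rng [-0.01236734 -0.00942669  0.14578382] [0.00181333 0.00776223 0.15292606]
bolt 110 world [ 0.61099802 -0.2183021   0.09301486] tool [-0.00234522 -0.0021802   0.14794179] rng [-0.01120677 -0.00931098  0.14578382] [0.00181333 0.00682718 0.15248377]
disc 117 [0.43561439 0.28628451 0.03469816]
```

```bash
python3 -c "
from workcell import arm
print(arm.job_done())"
```

```text
the job is handed in; nothing more can be done
None
```

I handed the job in at about 21.5 s: the marked cover stands in the red tray, and the thermometer is held upright within about 2 mm of the centre of the bared bolt head, its foot pushed in about 5 mm. No pass or fail result came back.

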